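# Find and release the latched outlet key

### The job

One of the four identical keys on the bench's switch box has been left latched down, so an outlet is still on. With closed fingertips tap the keys lightly one after another, from the left end of the row to the right end as seen from the robot, to feel which one is latched; then press that key fully in and let it come up, so that all four stand up. Never push in a key that is up, grasp nothing, and leave the small things behind the box where they are.

Things in the scene. Friction and masses are not known exactly. Their poses are not given: they have to be found in the camera images.
- switch_box: grey switch box fixed on the bench, 100 mm deep (x), 196 mm wide (y), face 50 mm above the bench. Origin: centre of its underside; x away from the robot, y to the left along the row, z up. Four identical keys in a row at x = 0, y = +66, +22, -22, -66 mm, each in a black collar 36 mm square, 3 mm high. Exactly one is latched down. A tall microtome stands to the right, a bath to the left.
- key_a: white key, 26 mm square; the letter tells neither place nor state. Origin: middle of its top. Slides down 10 mm in all. Up: top 66 mm above the bench; gives from 1.2 N, 0.48 N more per mm. Latched: top at 62 mm, gives under 1 mm up to 3 N, then alike; once 3 mm further in (4.6 N) it lets go and comes up when the finger leaves, pressed less it stays latched; stop 6 mm further in (6 N).
- key_b: white key, 26 mm square; the letter tells neither place nor state. Origin: middle of its top. Slides down 10 mm in all. Up: top 66 mm above the bench; gives from 1.2 N, 0.48 N more per mm. Latched: top at 62 mm, gives under 1 mm up to 3 N, then alike; once 3 mm further in (4.6 N) it lets go and comes up when the finger leaves, pressed less it stays latched; stop 6 mm further in (6 N).
- key_c: white key, 26 mm square; the letter tells neither place nor state. Origin: middle of its top. Slides down 10 mm in all. Up: top 66 mm above the bench; gives from 1.2 N, 0.48 N more per mm. Latched: top at 62 mm, gives under 1 mm up to 3 N, then alike; once 3 mm further in (4.6 N) it lets go and comes up when the finger leaves, pressed less it stays latched; stop 6 mm further in (6 N).
- key_d: white key, 26 mm square; the letter tells neither place nor state. Origin: middle of its top. Slides down 10 mm in all. Up: top 66 mm above the bench; gives from 1.2 N, 0.48 N more per mm. Latched: top at 62 mm, gives under 1 mm up to 3 N, then alike; once 3 mm further in (4.6 N) it lets go and comes up when the finger leaves, pressed less it stays latched; stop 6 mm further in (6 N).
- petri_dish: small clear covered dish, 64 mm across, 17 mm high, loose on the bench behind the box; origin: centre of its underside. Bystander.
- white_case: small white case, 24 x 66 x 15 mm, loose on the bench behind the box; origin: centre of its underside. Bystander.
- cassette: pale yellow tissue cassette, 29 x 40 x 13 mm, loose on the bench behind the box; origin: centre of its underside. Bystander.

How it is judged:
By the outcome, as a careful person would: the job done as asked, in the order asked, and still so for the second after the job is handed in, with the robot touching nothing.
It also fails if it takes over 51 s, if anything falls off the work surface, if the arm or the gripper's body presses on something with over 40 N, if the wrist force passes 120 N, or if a joint passes its speed limit or range.

### The arm

A 6-joint arm with a two-finger parallel gripper is mounted at the origin on a cart in front of the work surface, level with it; the furniture and walls round the work are solid. World frame = base frame: x ahead of the robot, y to its left, z up, the work surface at z = 0. Lengths are in m, angles in degrees, forces in N, time in s.
With the tool pointing down it reaches from about 0.25 to 0.725 m from the base axis. Payload 9.7 kg.
Tool frame: the origin (TCP) lies midway between the tips of the shut fingers; the grasp point (between the pads) lies 19 mm behind it (bot.hold_point_z is the distance from the TCP to the grasp point, in m); z points along the fingers, y is the line along which they close (so a half turn about z gives the same grasp; the last joint's range is limited). The gripper opens to 85 mm and grips with 20 to 120 N. Pads are 22 mm wide; open, the fingers measure 114 mm over their backs; the gripper's body (76 mm by 85 mm) begins 54 mm behind the grasp point. The pads swing forward as they close: fully open they stand 13 mm farther back than shut.
Start: joints at [72.594, 4.979, 10.078, 95.1, 0, 90], TCP at [0.165, 0.525, 0.231] pointing down, gripper open.
Joint ranges: [-179.16, 179.16], [-48.56, 103.87], [-65.8, 70.77], [-126.05, 130.52], [-82.76, 87.17], [-180, 180]. Speed limits (degrees/s): [127.2, 127.2, 147.25, 180, 180, 180].

### API

Orientations are given as [roll, pitch, yaw] about the fixed x, y, z axes, in that order (R = Rz(yaw) Ry(pitch) Rx(roll)).
In Python, from workcell import bot gives the robot as it stands.
- The arm moves only by the tool play_rows, never from a script. Its argument "steps" is a list that holds one entry, the list of rows, each a list of 4 numbers: the shift along the tool's x, y, z in m, then the turn about the tool's z in rad. In form: [[[tx, ty, tz, yaw], ...]]. A call has exactly 5 rows; each row shifts and turns the commanded pose from where the row before left it, along the tool's axes as they then stand; what a row does not reach is not made up. A row lasts 1/12 s, in which the tool goes at most 41.7 mm and 7.16 degrees, less where a joint would pass 70% of its speed; a pose out of reach is approached as far as the arm can. A call is refused whole if a number of a shift passes 0.0417 or a number of a turn 0.125, either way. A call with a gripper value outside its range is refused whole. "gripper" is the finger opening in m, from 0 to 0.0854, set as the call begins (left out, the last holds). The fingers move at their own pace and stop on an object; "squeeze" is the grip in N (left out, the last holds). Time passes only in rows, so rows that do not move let the fingers close, or fill a call up. It gives the time, the measured TCP pose, the force, the opening and the grip force at its end, in the units of the state.
- bot.get_obs(): the state, without advancing time (a new reading comes with each control period).
- bot.camera(name): name is "scene" or "top" or "wrist"; returns a dict with "img" (400x640x3 uint8, blue, green, red), "vfov" (degrees; the focal length in pixels is half the picture's height over the tangent of half this angle, whatever the lens; pixels are square), "cx", "cy" (the principal point, pixels), "xyz" and "attitude" of the camera in the world. Camera axes: x right, y down, z forward; pixel columns grow to the right and rows downward; lengths in m; the calibration is good to about 2 mm. A picture is of the moment at which its call begins. There is no depth.
- bot.job_done(): hands the job in; it is judged then, once.
The state is a dict: "time": time; "q": joint angles; "qd": joint speeds; "joint_efforts": joint torques, N m; "ee_pos": TCP position; "tcp_rot": TCP orientation; "wrist_force": force on the tool from outside, world axes, zero at the start; "torque": the same for the moment, N m; "opening": finger opening in m; "grasp_force": force on a finger pad.
Only numpy, scipy, OpenCV 4.12 (cv2) and the standard library are available. Lean on these libraries where they do the work, as an engineer would, in place of code of your own. Each camera call takes 0.05 s, during which the arm holds its last target. There are 200 camera calls.

## Working session

There is one attempt and no reset: what is moved stays moved. The work goes in short steps, Python scripts to look and compute and a tool call to move; the robot and the scene stay as the last step left them, time stands still between calls to the robot, and variables do not carry over. Pictures are saved under pics/ and viewed, at most 10 in all, crops included, and the job is handed in when it is done.

Besides the shell and the picture viewer there is one more tool, called after "Request:" by a JSON object that holds its "method" and its "body", one argument or row to a line. play_rows: Moves the arm, as the interface text tells. Its arguments: {"type":"object","properties":{"steps":{"type":"array","items":{"type":"array","items":{"type":"array","items":{"type":"number"}}}},"gripper":{"type":"number"},"squeeze":{"type":"number"}},"required":["steps"]}

```bash
mkdir -p pics
python3 - <<'E'
from workcell import bot
import cv2,numpy as np
o=bot.get_obs();print(o)
for n in("scene","top"):
    c=bot.camera(n);cv2.imwrite(f"pics/{n}0.png",c["img"]);print(n,{k:v for k,v in c.items() if k!="img"})
E
```

```text
{'time': 0.0, 'q': array([7.25931996e+01, 5.00891572e+00, 1.00335636e+01, 9.50990619e+01,
       1.70674485e-04, 9.00001390e+01]), 'qd': array([ 0.02697533, -0.06402736,  0.03504103,  0.07726316, -0.09733271,
       -0.01036506]), 'joint_efforts': array([ 4.67057434e-04, -5.20391679e+01,  4.64804184e+01,  1.62232993e-02,
        4.77089941e-05,  9.84332274e-06]), 'ee_pos': array([0.16446398, 0.52458982, 0.23059605]), 'tcp_rot': array([-1.79925586e+02, -1.70493776e-04,  1.62593060e+02]), 'wrist_force': array([-0.11086248,  0.08207783, -0.8090236 ]), 'torque': array([-0.0707849 ,  0.02048036,  0.03902359]), 'grasp_force': 0.0, 'opening': 0.08543271550439946}
scene {'vfov': 42.5159491943121, 'cx': 326.4123030027359, 'cy': 207.7109418440252, 'xyz': array([0.25500211, 0.45754456, 0.75630086]), 'attitude': array([-139.23007659,   -1.00077603, -144.3079137 ])}
top {'vfov': 42.89769565497176, 'cx': 319.6462835203939, 'cy': 194.81998818989103, 'xyz': array([ 0.57769106, -0.02721052,  0.93678425]), 'attitude': array([-177.4739035 ,   -1.79178001,  -89.07574636])}
```

View pics/top0.png

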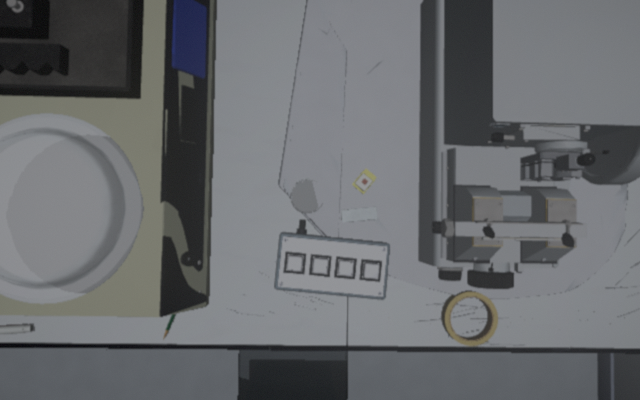

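View pics/scene0.png

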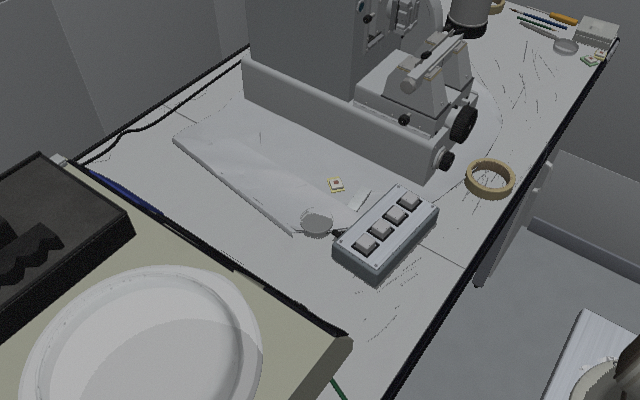

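The top view shows the box centred at about (332,265), with the keys at about (295,263), (320,265), (345,268) and (371,270). The loose items sit behind it at (304,195), (360,214) and (365,181). The scene view shows the microtome to the right of the box and the bath to its left.

```bash
cat > h.py <<'E'
import numpy as np
from scipy.spatial.transform import Rotation as R
def ray(c,uv,z):
    f=200/np.tan(np.radians(c["vfov"]/2))
    d=R.from_euler("xyz",c["attitude"],degrees=True).apply([(uv[0]-c["cx"])/f,(uv[1]-c["cy"])/f,1])
    return c["xyz"]+d*(z-c["xyz"][2])/d[2]
def proj(c,p):
    f=200/np.tan(np.radians(c["vfov"]/2))
    v=R.from_euler("xyz",c["attitude"],degrees=True).inv().apply(np.array(p)-c["xyz"])
    return v[:2]/v[2]*f+[c["cx"],c["cy"]]
E
python3 - <<'E'
from workcell import bot
from h import *
import cv2
c=bot.camera("top");g=cv2.cvtColor(c["img"],cv2.COLOR_BGR2GRAY)
m=np.zeros_like(g);m[235:297,278:388]=(g[235:297,278:388]<90)
n,l,s,ce=cv2.connectedComponentsWithStats(m)
P=[]
for i in range(1,n):
    if s[i][4]>60 and 12<s[i][2]<35:
        # bbox via min-area rectangle of the collar outline at z=.053
        r=cv2.minAreaRect(np.argwhere(l==i)[:,::-1].astype(np.float32)); p=ray(c,r[0],.053);print(s[i],np.round(r[0],1),r[1:],p.round(4));P.append(p)
P=np.array(sorted(P,key=lambda p:-p[1]))
print(np.linalg.norm(np.diff(P,axis=0),axis=1),P.mean(0))
d=P[0]-P[-1];print("box yaw",np.degrees(np.arctan2(-d[0],d[1])))
s=bot.camera("scene");im=s["img"].copy()
for p in P:
    u=proj(s,p);cv2.circle(im,tuple(int(x) for x in u.round()),1,(0,0,255),-1)
for q in [(421,150),(421,266),(440,275)]: print("micro bench-plane",ray(c,q,0),ray(c,q,.1))
print("bath",ray(c,(212,290),.1))
a=cv2.resize(im[170:290,310:450],None,fx=5,fy=5,interpolation=2)[:600]
cv2.imwrite("pics/s1.png",a)
E
```

```text
[284 252  22  22 156] [294.5 262.7] ((20.189472198486328, 20.280006408691406), 5.19442892074585) [ 0.4992 -0.0128  0.053 ]
[310 255  21  22 160] [319.9 265.3] ((20.000247955322266, 20.298757553100586), 5.710593223571777) [ 0.4953 -0.0567  0.053 ]
[335 257  21  22 157] [345.2 267.6] ((20.099750518798828, 20.199254989624023), 5.710592269897461) [ 0.4919 -0.1006  0.053 ]
[360 260  22  21 168] [370.4 270.2] ((20.098936080932617, 20.189470291137695), 5.19442892074585) [ 0.488  -0.1444  0.053 ]
[0.04408566 0.04402773 0.04398116] [ 0.49358424 -0.07858917  0.053     ]
box yaw -4.846826245359375
micro bench-plane [ 0.70632637 -0.24325598  0.        ] [ 0.69259478 -0.22019352  0.1       ]
micro bench-plane [ 0.49148205 -0.24482374  0.        ] [ 0.50068471 -0.22159393  0.1       ]
micro bench-plane [ 0.47543826 -0.28020813  0.        ] [ 0.48635356 -0.2532011   0.1       ]
bath [0.45746655 0.11938663 0.1       ]
```

View pics/s1.png

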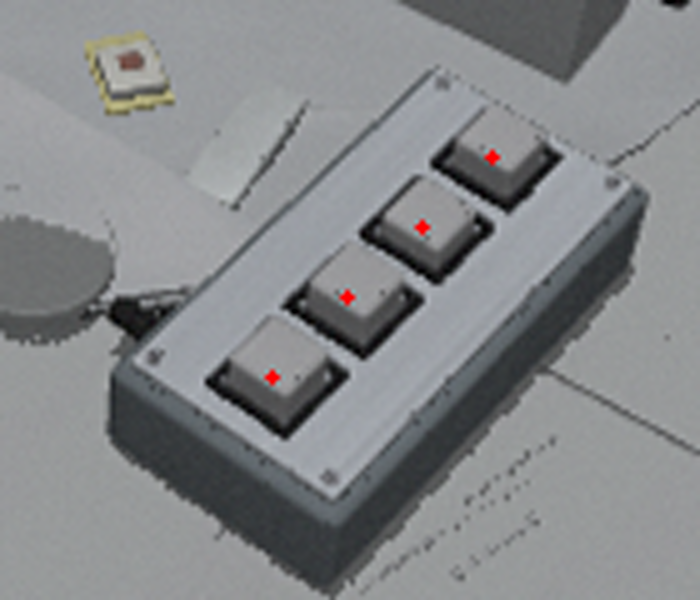

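The keys come out at 44.0 mm pitch, as they should, and the reprojected points fall on the keys in the second view. The box yaw is about -4.85°. Next I'll work out the transit rows, closing the gripper and turning to yaw 85° so the last joint stays in range.

```bash
cat >> h.py <<'E'
def rows(yaw0,dxyz,turn,n):
    """world shift dxyz and tool turn (rad) split over n rows -> tool rows (tool down)"""
    yaw=np.radians(yaw0);out=[]
    for _ in range(n):
        x,y,z=np.array(dxyz)/n;c,s=np.cos(yaw),np.sin(yaw)
        out.append([round(v,4) for v in (c*x+s*y, s*x-c*y, -z, turn/n)]);yaw-=turn/n
    return out
E
python3 -c "
from h import *
r=rows(162.593,[.38-.1645,-.5246,0],1.35,15)
for i in range(3):print(r[5*i:5*i+5])"
```

```text
[[np.float64(-0.0242), np.float64(-0.0291), np.float64(-0.0), 0.09], [np.float64(-0.0267), np.float64(-0.0268), np.float64(-0.0), 0.09], [np.float64(-0.029), np.float64(-0.0243), np.float64(-0.0), 0.09], [np.float64(-0.0311), np.float64(-0.0216), np.float64(-0.0), 0.09], [np.float64(-0.0329), np.float64(-0.0187), np.float64(-0.0), 0.09]]
[[np.float64(-0.0344), np.float64(-0.0157), np.float64(-0.0), 0.09], [np.float64(-0.0357), np.float64(-0.0125), np.float64(-0.0), 0.09], [np.float64(-0.0367), np.float64(-0.0093), np.float64(-0.0), 0.09], [np.float64(-0.0373), np.float64(-0.0059), np.float64(-0.0), 0.09], [np.float64(-0.0377), np.float64(-0.0025), np.float64(-0.0), 0.09]]
[[np.float64(-0.0378), np.float64(0.0009), np.float64(-0.0), 0.09], [np.float64(-0.0376), np.float64(0.0043), np.float64(-0.0), 0.09], [np.float64(-0.037), np.float64(0.0076), np.float64(-0.0), 0.09], [np.float64(-0.0362), np.float64(0.0109), np.float64(-0.0), 0.09], [np.float64(-0.0351), np.float64(0.0141), np.float64(-0.0), 0.09]]
```

Request:
{"method": "play_rows", "body": {
  "steps": [
    [[-0.0242,-0.0291,0,0.09],[-0.0267,-0.0268,0,0.09],[-0.029,-0.0243,0,0.09],[-0.0311,-0.0216,0,0.09],[-0.0329,-0.0187,0,0.09]]
  ],
  "gripper": 0,
  "squeeze": 20
}}

```text
time: 0.62
ee_pos: [0.2366, 0.3482, 0.231]
tcp_rot: [-180.0, 0.0, 136.6]
wrist_force: [0.5, -0.1, 1.2]
opening: 0.0251
grasp_force: 0.0
```

Request:
{"method": "play_rows", "body": {
  "steps": [
    [[-0.0344,-0.0157,0,0.09],[-0.0357,-0.0125,0,0.09],[-0.0367,-0.0093,0,0.09],[-0.0373,-0.0059,0,0.09],[-0.0377,-0.0025,0,0.09]]
  ]
}}

```text
time: 1.03
ee_pos: [0.3083, 0.1732, 0.2314]
tcp_rot: [180.0, -0.0, 110.8]
wrist_force: [1.4, -0.2, 1.4]
opening: -0.0001
grasp_force: 0.0
```

Request:
{"method": "play_rows", "body": {
  "steps": [
    [[-0.0378,0.0009,0,0.09],[-0.0376,0.0043,0,0.09],[-0.037,0.0076,0,0.09],[-0.0362,0.0109,0,0.09],[-0.0351,0.0141,0,0.09]]
  ]
}}

```text
time: 1.45
ee_pos: [0.3803, -0.0019, 0.2314]
tcp_rot: [180.0, -0.0, 85.0]
wrist_force: [0.9, 1.3, -0.4]
opening: -0.0
grasp_force: 0.0
```

Request:
{"method": "play_rows", "body": {
  "steps": [
    [[0,0,0,0],[0,0,0,0],[0,0,0,0],[0,0,0,0],[0,0,0,0]]
  ]
}}

```text
time: 1.87
ee_pos: [0.3799, 0.0012, 0.2314]
tcp_rot: [180.0, -0.0, 85.4]
wrist_force: [0.1, 0.6, 0.1]
opening: -0.0001
grasp_force: 0.0
```

Request:
{"method": "play_rows", "body": {
  "steps": [
    [[-0.0005,0.024,0.028,0],[-0.0005,0.024,0.028,0],[-0.0005,0.024,0.028,0],[-0.0005,0.024,0.028,0],[-0.0007,0.024,0.028,0]]
  ]
}}

```text
time: 2.28
ee_pos: [0.5004, -0.0112, 0.0902]
tcp_rot: [180.0, -0.0, 85.4]
wrist_force: [0.4, 0.5, -0.3]
opening: 0.0002
grasp_force: 0.0
```

Run:
```python
from workcell import bot
from h import *
import cv2
for i in range(12):
    c=bot.camera("wrist" if i else "top");o=bot.get_obs()
    if i==0: im=c["img"]
    print(o["time"],o["ee_pos"].round(5),o["tcp_rot"].round(2),o["wrist_force"].round(2),o["torque"].round(2))
cv2.imwrite("pics/t2.png",cv2.resize(im[220:310,260:400],None,fx=5,fy=5,interpolation=2))
cv2.imwrite("pics/w2.png",c["img"])
```

```text
2.3333 [ 0.50135 -0.01146  0.08369] [-1.7972e+02  2.0000e-02  8.5410e+01] [-3.29 -0.06 -5.16] [-0.01  0.25  0.02]
2.3833 [ 0.49914 -0.01132  0.08591] [-1.7961e+02  2.0000e-02  8.5400e+01] [-1.71  0.36 -0.25] [ 0.02  0.08 -0.03]
2.4333 [ 0.4986  -0.01132  0.0886 ] [-1.797e+02  1.000e-02  8.538e+01] [-0.37 -0.09  0.78] [0.01 0.01 0.06]
2.4833 [ 0.49884 -0.01142  0.09065] [-179.86    0.     85.37] [-0.93  0.19  0.54] [-0.05  0.02  0.03]
2.5333 [ 0.4992  -0.01159  0.092  ] [-180.     -0.     85.35] [-0.32  0.2   0.45] [-0.01 -0.02 -0.03]
2.5833 [ 0.49948 -0.01178  0.09275] [ 1.7991e+02 -1.0000e-02  8.5330e+01] [ 0.34 -0.52  0.88] [-0.03  0.03  0.01]
2.6333 [ 0.49967 -0.01195  0.09308] [ 1.7986e+02 -1.0000e-02  8.5320e+01] [-0.09 -0.46  0.34] [-0.05 -0.03  0.  ]
2.6833 [ 0.49972 -0.01211  0.0931 ] [ 1.7984e+02 -1.0000e-02  8.5300e+01] [ 0.19 -0.1   1.02] [-0.01  0.05 -0.01]
2.7333 [ 0.49973 -0.01225  0.093  ] [ 1.7984e+02 -1.0000e-02  8.5280e+01] [0.29 0.27 0.22] [ 0.02 -0.05 -0.03]
2.7833 [ 0.49972 -0.01238  0.09278] [ 1.7986e+02 -1.0000e-02  8.5260e+01] [-0.03  0.7  -0.05] [ 0.04  0.01 -0.01]
2.8333 [ 0.49964 -0.01244  0.0925 ] [ 1.7988e+02 -1.0000e-02  8.5260e+01] [ 0.13  0.19 -0.63] [ 0.03 -0.04  0.02]
2.8833 [ 0.4996  -0.01251  0.09224] [ 1.7991e+02 -1.0000e-02  8.5250e+01] [0.11 0.36 0.38] [ 0.01  0.03 -0.07]
```

View pics/w2.png

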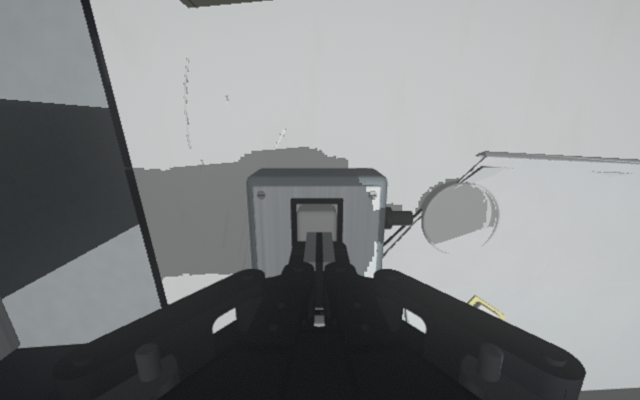

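The wrist view shows the closed tips over the left key, at about (318,220). Fast moves overshoot by about 6 mm, so I'll approach slowly.

Request:
{"method": "play_rows", "body": {
  "steps": [
    [[0,0,0.005,0],[0,0,0.005,0],[0,0,0.005,0],[0,0,0.004,0],[0,0,0.002,0]]
  ]
}}

```text
time: 3.3
ee_pos: [0.499, -0.0126, 0.0692]
tcp_rot: [-179.9, 0.0, 85.2]
wrist_force: [0.5, -0.2, -0.5]
opening: -0.0002
grasp_force: 0.0
```

```bash
cat > rd.py <<'E'
import sys
from workcell import bot
import numpy as np
n=int(sys.argv[1]);z=[];f=[]
for i in range(n):
    bot.camera("wrist");o=bot.get_obs();z.append(o["ee_pos"]);f.append(o["wrist_force"][2])
print(o["time"],"last",z[-1].round(5),"yaw",o["tcp_rot"][2].round(2),"z",np.round([p[2]*1e3 for p in z],2),"f",np.round(f,1),"mean",np.mean(f[-5:]).round(2))
E
python3 rd.py 10
```

```text
3.8 last [ 0.4996  -0.0126   0.07045] yaw 85.24 z [69.1  69.61 70.01 70.32 70.43 70.51 70.51 70.51 70.5  70.45] f [-0.3  0.5 -0.7  0.2  0.8  0.2  0.7  0.1  0.1 -0.2] mean 0.19
```

Request:
{"method": "play_rows", "body": {
  "steps": [
    [[0,0,0.001,0],[0,0,0.001,0],[0,0,0.001,0],[0,0,0.0005,0],[0,0,0.0005,0]]
  ]
}}

```text
time: 4.22
ee_pos: [0.4995, -0.0126, 0.0662]
tcp_rot: [-180.0, 0.0, 85.2]
wrist_force: [0.2, -0.1, 1.1]
opening: 0.0001
grasp_force: 0.0
```

Request:
{"method": "play_rows", "body": {
  "steps": [
    [[0,0,0.0002,0],[0,0,0.0002,0],[0,0,0.0002,0],[0,0,0.0002,0],[0,0,0.0002,0]]
  ]
}}

```text
time: 4.63
ee_pos: [0.4995, -0.0126, 0.0653]
tcp_rot: [-180.0, 0.0, 85.2]
wrist_force: [-2.1, -0.4, 1.0]
opening: -0.0001
grasp_force: 0.7
```

```bash
python3 rd.py 7
```

```text
4.9833 last [ 0.49948 -0.01259  0.0653 ] yaw 85.24 z [65.27 65.27 65.3  65.3  65.29 65.29 65.3 ] f [0.3 1.4 1.9 1.2 0.7 0.6 1.2] mean 1.1
```

The left key makes contact at about 65.3 to 66 mm with about 1.1 N, so it is up. Next key.

Request:
{"method": "play_rows", "body": {
  "steps": [
    [[0,0,-0.003,0],[0,0,-0.003,0],[0,0,-0.003,0],[-0.004,0,0,0],[-0.008,0,0,0]]
  ]
}}

```text
time: 5.4
ee_pos: [0.4987, -0.0245, 0.0746]
tcp_rot: [180.0, -0.0, 85.3]
wrist_force: [-0.1, -0.5, 0.2]
opening: 0.0001
grasp_force: 0.0
```

Request:
{"method": "play_rows", "body": {
  "steps": [
    [[-0.009,0,0,0],[-0.009,0,0,0],[-0.008,0,0,0],[-0.004,0,0,0],[-0.002,0,0,0]]
  ]
}}

```text
time: 5.82
ee_pos: [0.4957, -0.0575, 0.0742]
tcp_rot: [-180.0, 0.0, 85.2]
wrist_force: [0.4, 0.7, -0.6]
opening: 0.0001
grasp_force: 0.0
```

Request:
{"method": "play_rows", "body": {
  "steps": [
    [[0,0,0.001,0],[0,0,0.001,0],[0,0,0.001,0],[0,0,0.0005,0],[0,0,0.0005,0]]
  ]
}}

```text
time: 6.23
ee_pos: [0.4958, -0.0562, 0.0701]
tcp_rot: [-180.0, -0.0, 85.3]
wrist_force: [-0.1, -0.2, 0.4]
opening: 0.0001
grasp_force: 0.0
```

```bash
python3 rd.py 7
```

```text
6.5833 last [ 0.4959  -0.05639  0.07035] yaw 85.25 z [70.08 70.17 70.25 70.29 70.34 70.32 70.35] f [ 0.2  0.4 -0.6  0.5  0.7  0.1  0.2] mean 0.17
```

Request:
{"method": "play_rows", "body": {
  "steps": [
    [[0,0,0.001,0],[0,0,0.001,0],[0,0,0.001,0],[0,0,0.0005,0],[0,0,0.0005,0]]
  ]
}}

```text
time: 7.0
ee_pos: [0.4958, -0.0565, 0.0662]
tcp_rot: [-180.0, 0.0, 85.2]
wrist_force: [0.4, 0.7, -0.4]
opening: 0.0
grasp_force: 0.0
```

Request:
{"method": "play_rows", "body": {
  "steps": [
    [[0,0,0.0002,0],[0,0,0.0002,0],[0,0,0.0002,0],[0,0,0.0002,0],[0,0,0.0002,0]]
  ]
}}

```text
time: 7.42
ee_pos: [0.4958, -0.0564, 0.0653]
tcp_rot: [-180.0, 0.0, 85.2]
wrist_force: [-0.8, -0.4, 1.8]
opening: -0.0004
grasp_force: 0.7
```

```bash
python3 rd.py 7
```

```text
7.7667 last [ 0.49581 -0.05644  0.06528] yaw 85.25 z [65.28 65.3  65.33 65.32 65.28 65.31 65.28] f [1.3 1.2 0.8 2.2 1.5 1.8 1.4] mean 1.53
```

The second key is up as well. On to the third.

Request:
{"method": "play_rows", "body": {
  "steps": [
    [[0,0,-0.003,0],[0,0,-0.003,0],[0,0,-0.003,0],[-0.004,0,0,0],[-0.008,0,0,0]]
  ]
}}

```text
time: 8.18
ee_pos: [0.4951, -0.0684, 0.0746]
tcp_rot: [180.0, -0.0, 85.3]
wrist_force: [-0.2, -0.4, -0.5]
opening: 0.0002
grasp_force: 0.0
```

Request:
{"method": "play_rows", "body": {
  "steps": [
    [[-0.009,0,0,0],[-0.009,0,0,0],[-0.008,0,0,0],[-0.004,0,0,0],[-0.002,0,0,0]]
  ]
}}

```text
time: 8.6
ee_pos: [0.492, -0.1013, 0.0742]
tcp_rot: [-180.0, 0.0, 85.2]
wrist_force: [-0.6, 0.5, -0.5]
opening: 0.0002
grasp_force: 0.0
```

Request:
{"method": "play_rows", "body": {
  "steps": [
    [[0,0,0.001,0],[0,0,0.001,0],[0,0,0.001,0],[0,0,0.0005,0],[0,0,0.0005,0]]
  ]
}}

```text
time: 9.02
ee_pos: [0.4922, -0.1, 0.0702]
tcp_rot: [-180.0, -0.0, 85.3]
wrist_force: [0.4, 1.1, 0.2]
opening: 0.0005
grasp_force: 0.0
```

```bash
python3 rd.py 7
```

```text
9.3667 last [ 0.49223 -0.10027  0.07033] yaw 85.24 z [70.07 70.16 70.25 70.31 70.32 70.34 70.33] f [-0.7 -0.6 -0.4 -0.1 -1.   0.   1. ] mean -0.09
```

Request:
{"method": "play_rows", "body": {
  "steps": [
    [[0,0,0.001,0],[0,0,0.001,0],[0,0,0.001,0],[0,0,0.0005,0],[0,0,0.0005,0]]
  ]
}}

```text
time: 9.78
ee_pos: [0.4922, -0.1003, 0.0662]
tcp_rot: [-180.0, -0.0, 85.2]
wrist_force: [-0.0, 0.1, 0.4]
opening: 0.0002
grasp_force: 0.0
```

Request:
{"method": "play_rows", "body": {
  "steps": [
    [[0,0,0.0002,0],[0,0,0.0002,0],[0,0,0.0002,0],[0,0,0.0002,0],[0,0,0.0002,0]]
  ]
}}

```text
time: 10.2
ee_pos: [0.4922, -0.1003, 0.0653]
tcp_rot: [180.0, 0.0, 85.2]
wrist_force: [-0.5, 0.4, 0.5]
opening: 0.0001
grasp_force: 0.0
```

```bash
python3 rd.py 7
```

```text
10.55 last [ 0.49221 -0.10029  0.06531] yaw 85.24 z [65.25 65.29 65.3  65.32 65.3  65.28 65.31] f [-0.1  0.   0.2  0.3 -0.3 -0.2 -0.1] mean -0.03
```

There is no contact at the "up" height, so this one looks latched. I'll go down to the latched height for a light touch.

Request:
{"method": "play_rows", "body": {
  "steps": [
    [[0,0,0.0006,0],[0,0,0.0006,0],[0,0,0.0006,0],[0,0,0.0006,0],[0,0,0.0006,0]]
  ]
}}

```text
time: 10.97
ee_pos: [0.4922, -0.1003, 0.0622]
tcp_rot: [-180.0, 0.0, 85.2]
wrist_force: [0.6, 0.6, 0.0]
opening: 0.0001
grasp_force: 0.0
```

Request:
{"method": "play_rows", "body": {
  "steps": [
    [[0,0,0.0002,0],[0,0,0.0002,0],[0,0,0.0002,0],[0,0,0.0002,0],[0,0,0.0002,0]]
  ]
}}

```text
time: 11.38
ee_pos: [0.4922, -0.1003, 0.0615]
tcp_rot: [180.0, -0.0, 85.2]
wrist_force: [-1.7, -0.2, 3.1]
opening: 0.0003
grasp_force: 1.5
```

```bash
python3 rd.py 6
```

```text
11.6833 last [ 0.4922  -0.10028  0.06133] yaw 85.25 z [61.41 61.4  61.38 61.4  61.36 61.33] f [3.4 2.8 3.1 3.4 2.5 3.4] mean 3.02
```

The third key is latched: contact at about 61.5 mm with about 3 N. I'll tap the fourth to finish the sweep.

Request:
{"method": "play_rows", "body": {
  "steps": [
    [[0,0,-0.004,0],[0,0,-0.005,0],[0,0,-0.004,0],[-0.004,0,0,0],[-0.008,0,0,0]]
  ]
}}

```text
time: 12.1
ee_pos: [0.4915, -0.1122, 0.0747]
tcp_rot: [180.0, 0.0, 85.3]
wrist_force: [0.6, 0.3, -0.6]
opening: 0.0002
grasp_force: 0.0
```

Request:
{"method": "play_rows", "body": {
  "steps": [
    [[-0.009,0,0,0],[-0.009,0,0,0],[-0.008,0,0,0],[-0.004,0,0,0],[-0.002,0,0,0]]
  ]
}}

```text
time: 12.52
ee_pos: [0.4883, -0.1451, 0.0741]
tcp_rot: [-180.0, -0.0, 85.2]
wrist_force: [0.2, -0.3, -0.3]
opening: 0.0002
grasp_force: 0.0
```

Request:
{"method": "play_rows", "body": {
  "steps": [
    [[0,0,0.001,0],[0,0,0.001,0],[0,0,0.001,0],[0,0,0.0005,0],[0,0,0.0005,0]]
  ]
}}

```text
time: 12.93
ee_pos: [0.4886, -0.1438, 0.0702]
tcp_rot: [-180.0, -0.0, 85.3]
wrist_force: [1.1, -0.6, 0.6]
opening: -0.0002
grasp_force: 0.0
```

```bash
python3 rd.py 7
```

```text
13.2833 last [ 0.48859 -0.14409  0.07035] yaw 85.25 z [70.07 70.18 70.29 70.32 70.33 70.34 70.35] f [ 0.7 -0.2  0.7 -0.4  0.3  0.2 -0.8] mean 0.02
```

Request:
{"method": "play_rows", "body": {
  "steps": [
    [[0,0,0.001,0],[0,0,0.001,0],[0,0,0.001,0],[0,0,0.0005,0],[0,0,0.0005,0]]
  ]
}}

```text
time: 13.7
ee_pos: [0.4885, -0.1441, 0.0661]
tcp_rot: [-180.0, -0.0, 85.2]
wrist_force: [0.4, -0.4, -0.9]
opening: 0.0001
grasp_force: 0.0
```

Request:
{"method": "play_rows", "body": {
  "steps": [
    [[0,0,0.0002,0],[0,0,0.0002,0],[0,0,0.0002,0],[0,0,0.0002,0],[0,0,0.0002,0]]
  ]
}}

```text
time: 14.12
ee_pos: [0.4885, -0.1441, 0.0653]
tcp_rot: [-180.0, 0.0, 85.2]
wrist_force: [-1.0, -0.2, 2.0]
opening: -0.0002
grasp_force: 0.7
```

```bash
python3 rd.py 7
```

```text
14.4667 last [ 0.48852 -0.14413  0.06528] yaw 85.25 z [65.27 65.28 65.31 65.29 65.31 65.28 65.28] f [1.3 1.3 0.7 1.5 2.4 1.1 1.5] mean 1.45
```

The fourth key is up. Back to the third to press it.

Request:
{"method": "play_rows", "body": {
  "steps": [
    [[0,0,-0.003,0],[0,0,-0.003,0],[0,0,-0.003,0],[0.004,0,0,0],[0.008,0,0,0]]
  ]
}}

```text
time: 14.88
ee_pos: [0.4897, -0.1323, 0.0746]
tcp_rot: [180.0, 0.0, 85.2]
wrist_force: [-0.4, 0.4, -0.0]
opening: 0.0001
grasp_force: 0.0
```

Request:
{"method": "play_rows", "body": {
  "steps": [
    [[0.009,0,0,0],[0.009,0,0,0],[0.008,0,0,0],[0.004,0,0,0],[0.002,0,0,0]]
  ]
}}

```text
time: 15.3
ee_pos: [0.4923, -0.0992, 0.0743]
tcp_rot: [-180.0, -0.0, 85.3]
wrist_force: [0.3, -0.5, 0.1]
opening: -0.0003
grasp_force: 0.0
```

Request:
{"method": "play_rows", "body": {
  "steps": [
    [[0,0,0.002,0],[0,0,0.002,0],[0,0,0.002,0],[0,0,0.002,0],[0,0,0.002,0]]
  ]
}}

```text
time: 15.72
ee_pos: [0.4921, -0.1005, 0.064]
tcp_rot: [-180.0, -0.0, 85.2]
wrist_force: [1.2, -0.4, -0.4]
opening: 0.0001
grasp_force: 0.0
```

Request:
{"method": "play_rows", "body": {
  "steps": [
    [[0,0,0.001,0],[0,0,0.001,0],[0,0,0.001,0],[0,0,0.001,0],[0,0,0.001,0]]
  ]
}}

```text
time: 16.13
ee_pos: [0.4921, -0.1004, 0.0595]
tcp_rot: [180.0, 0.0, 85.2]
wrist_force: [-2.6, -0.9, 4.2]
opening: 0.0001
grasp_force: 2.0
```

Request:
{"method": "play_rows", "body": {
  "steps": [
    [[0,0,0.0008,0],[0,0,0.0007,0],[0,0,0.0006,0],[0,0,0.0005,0],[0,0,0.0004,0]]
  ]
}}

```text
time: 16.55
ee_pos: [0.4922, -0.1004, 0.0564]
tcp_rot: [180.0, 0.0, 85.2]
wrist_force: [-2.5, -2.0, 5.6]
opening: -0.0
grasp_force: 2.8
```

```bash
python3 rd.py 5
```

```text
16.8 last [ 0.49217 -0.10041  0.05648] yaw 85.24 z [56.38 56.4  56.44 56.47 56.48] f [5.5 5.5 6.8 5.9 5.6] mean 5.84
```

Request:
{"method": "play_rows", "body": {
  "steps": [
    [[0,0,0.0003,0],[0,0,0.0003,0],[0,0,0.0003,0],[0,0,0,0],[0,0,0,0]]
  ]
}}

```text
time: 17.22
ee_pos: [0.4922, -0.1004, 0.056]
tcp_rot: [180.0, 0.0, 85.2]
wrist_force: [-4.4, -1.1, 9.2]
opening: -0.0001
grasp_force: 4.5
```

Request:
{"method": "play_rows", "body": {
  "steps": [
    [[0,0,-0.002,0],[0,0,-0.003,0],[0,0,-0.005,0],[0,0,-0.008,0],[0,0,-0.008,0]]
  ]
}}

```text
time: 17.63
ee_pos: [0.4922, -0.1001, 0.0818]
tcp_rot: [-180.0, -0.0, 85.3]
wrist_force: [-0.1, 0.8, -0.6]
opening: -0.0003
grasp_force: 0.0
```

Request:
{"method": "play_rows", "body": {
  "steps": [
    [[0,-0.012,-0.015,0],[0,-0.02,-0.015,0],[0,-0.025,-0.015,0],[0,-0.025,-0.01,0],[0,-0.02,-0.005,0]]
  ]
}}

```text
time: 18.05
ee_pos: [0.3897, -0.0916, 0.1434]
tcp_rot: [179.9, -0.0, 85.3]
wrist_force: [-0.4, 0.9, 0.4]
opening: -0.0001
grasp_force: 0.0
```

Request:
{"method": "play_rows", "body": {
  "steps": [
    [[0,-0.01,0,0],[0,0,0,0],[0,0,0,0],[0,0,0,0],[0,0,0,0]]
  ]
}}

```text
time: 18.47
ee_pos: [0.3812, -0.091, 0.1409]
tcp_rot: [-180.0, -0.0, 85.3]
wrist_force: [0.5, -0.2, -0.4]
opening: 0.0002
grasp_force: 0.0
```

Run:
```python
from workcell import bot
import cv2,numpy as np
c=bot.camera("scene");a=c["img"][170:290,310:450]
b=cv2.resize(a,None,fx=5,fy=5,interpolation=2)
cv2.imwrite("pics/s3.png",b)
```

```text
(no output)
```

View pics/s3.png

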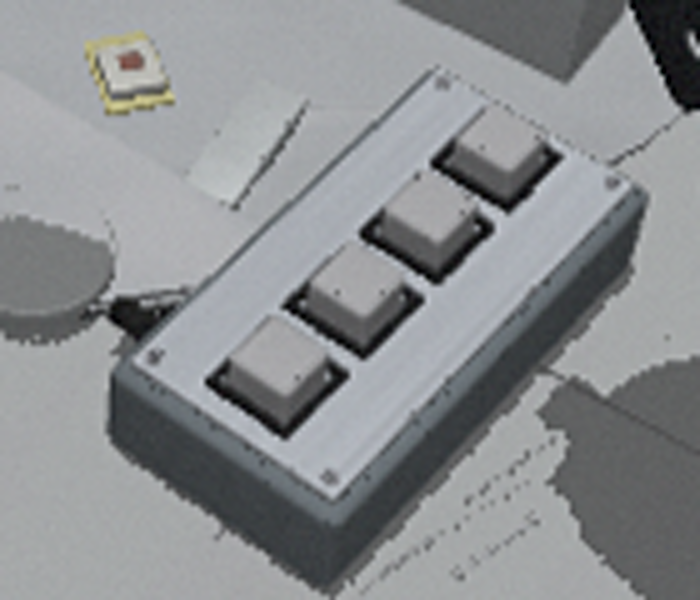

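After release, the third key's top (about (430,200) in the crop) stands higher than before and matches the other three. The loose items have not moved.

```bash
python3 -c "
from workcell import bot
print(bot.job_done())"
```

```text
the job is handed in; nothing more can be done
None
```

I tapped all four keys from left to right, found the third latched, pressed it fully in and let it come up; the last picture shows all four standing, and the job is handed in.

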